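Put the tube roller in the green gear

TASK

The blood-tube roller on the bench stands in neutral. Take its gear lever by the orange ball, move it sideways along the neutral slot of the H-shaped gate and then fully into the gate slot that is marked with the green disc, and let go of it there. Do not knock the white rack of red-capped tubes.

Things in the scene. Friction and masses are not known exactly. Their poses are not given: they have to be found in the camera images.
- ball (a point): centre of the orange 32 mm ball on the gear lever (10 mm rod). The lever tilts about the machine's origin, 170 mm below; it needs 1 to 2 N at the ball and stays where it is left. It starts in neutral, ball within 6 mm (machine x) and 13 mm (y) of the gate's middle. Along y it runs to 45 mm either side; only at 38 to 45 mm can it go along x into a slot, to a stop at 45 mm (ball then 157 mm high).
- machine: cream tube roller, fixed. Origin on the bench under the middle of the H gate; x away from the robot at yaw 0, z up. The black H is cut in a steel plate 150 mm square, top 100 mm high: neutral slot along y, at both its ends a leg along x, so four slots (+-x, +-y). Housing: x -130 to 130, y -100 to 360 mm, rollers with two tubes at y over 100, at most 120 mm high.
- tag_green: green disc, 24 mm across, 2 mm thick, on the gate plate just beyond the end of the slot to choose: 48 mm from the gate's middle along machine x (+ or -) and 34 mm along y (+ or -). Origin: centre of its underside. With the lever fully in, the ball stands almost above it. Red, yellow and blue discs mark the other slots; which marks which changes.
- rack: white rack, 80 by 190 mm, 102 mm high with its six red-capped tubes, loose on the bench at the machine's -y side; origin at the centre of its underside, long side along its y. To be left where it is.

How it is judged:
At the end, for the whole second after the job is handed in: The lever rests in the slot marked green: ball centre within 22 mm, seen from above, of the centre of the green disc (fully in it is about 8 mm). The tube rack stands within 20 mm of where it was (horizontal distance between ball and tag_green below 0.022 m and distance of rack from where it was at the start of the episode below 0.02 m); the robot touches nothing.
It fails at once if the tube rack is knocked over (angle between rack's own z axis and vertical above 0.4 rad).
It also fails if it takes over 32 s, if anything falls off the work surface, if the arm or the gripper's body presses on something with over 40 N, if the wrist force passes 120 N, or if a joint passes its speed limit or range.

ROBOT

A 6-joint arm with a two-finger parallel gripper is mounted at the origin on the work surface. World frame = base frame: x ahead of the robot, y to its left, z up, the work surface at z = 0. Lengths are in m, angles in rad, forces in N, time in s.
With the tool pointing down it reaches from about 0.375 to 0.925 m from the base axis. Payload 5.7 kg.
Tool frame: the origin (TCP) lies at the very end of the fingers, on their centre line; the grasp point (between the pads) lies 19 mm behind it; z points along the fingers, y is the line along which they close (so a half turn about z gives the same grasp; the last joint's range is limited). The gripper opens to 85 mm and grips with 20 to 120 N. Pads are 22 mm wide; open, the fingers measure 114 mm over their backs; the gripper's body (76 mm by 85 mm) begins 54 mm behind the grasp point. The pads swing forward as they close: fully open they stand 13 mm farther back than shut.
Start: joints at [1.162, 0.359, 1.51, -0, 1.272, -0.115], TCP at [0.174, 0.574, 0.231] pointing down, gripper open.
Joint ranges: [-2.97, 2.97], [-1.01, 2.36], [0.21, 2.38], [-0.96, 4.11], [0.2, 2.71], [-2.98, 2.98]. Speed limits (rad/s): [2.39, 2.39, 3.14, 3.14, 3.14, 3.14].

INTERFACE

Orientations are given as a unit quaternion [x, y, z, w].
In Python, from bench import ctrl gives the robot as it stands.
- The arm moves only by the tool arm_command, never from a script. Its argument "motion" is a list of rows, each a list of 7 numbers: the shift along the tool's x, y, z in units of 150 mm (1.0 is 150 mm), then the turn, a rotation vector about the tool's x, y, z in units of 0.5 rad (1.0 is 0.5 rad), then the opening, from -1 (shut) to 1 (fully open). A call has 1 to 12 rows; each row shifts and turns the commanded pose from where the row before left it, along the tool's axes as they then stand; what a row does not reach is not made up. A row lasts 1/10 s, in which the tool goes at most 50 mm and 8.59 degrees, less where a joint would pass 70% of its speed; a pose out of reach is approached as far as the arm can. A call with a number of a shift or a turn outside -1 to 1 is refused whole. A call with a gripper value outside its range is refused whole. The fingers move at their own pace and stop on an object; "grip_force" is the grip in N (left out, the last holds). Time passes only in rows, so rows that do not move let the fingers close. It gives the time, the measured TCP pose, the force, the opening and the grip force at its end, in the units of the state.
- ctrl.observe(): the state, without advancing time (a new reading comes with each control period).
- ctrl.camera(name): name is "scene" or "top" or "wrist"; returns (picture, depth): 384x512x3 uint8, red, green, blue; 384x512 float32, m along the optical axis (not along the pixel's ray), 0 where there is no reading.
- ctrl.camera_params(name): a dict with "vfov" (degrees; the focal length in pixels is half the picture's height over the tangent of half this angle, whatever the lens; pixels are square), "cx", "cy" (the principal point, pixels), "R" (3x3) and "t" (3): a world point X has camera coordinates R X + t. Camera axes: x right, y down, z forward; pixel columns grow to the right and rows downward; lengths in m; the calibration is good to about 2 mm. A picture is of the moment at which its call begins: read the wrist's pose just before it. camera_params takes no time and is no camera call; for the wrist camera it gives the pose at the moment of the call.
- ctrl.job_done(): hands the job in; it is judged then, once.
The state is a dict: "clock": time; "joint_pos": joint angles; "dq": joint speeds; "joint_torque": joint torques, N m; "position": TCP position; "tool_rot": TCP orientation; "ft_force": force on the tool from outside, world axes, zero at the start; "moment": the same for the moment, N m; "width": finger opening in m; "finger_force": force on a finger pad.
Only numpy, scipy, OpenCV 4.12 (cv2) and the standard library are available. Lean on these libraries where they do the work, as an engineer would, in place of code of your own. Each camera call takes 0.05 s, during which the arm holds its last target. There are 200 camera calls.

## Working session

There is one attempt and no reset: what is moved stays moved. The work goes in short steps, Python scripts to look and compute and a tool call to move; the robot and the scene stay as the last step left them, time stands still between calls to the robot, and variables do not carry over. Pictures are saved under pics/ and viewed, at most 10 in all, crops included, and the job is handed in when it is done.

Besides the shell and the picture viewer there is one more tool, called after "Emit:" as name(argument=value, ...) on one line, values as JSON. arm_command: Moves the arm, as the interface text tells. Its arguments: {"type":"object","properties":{"motion":{"type":"array","items":{"type":"array","items":{"type":"number"}}},"grip_force":{"type":"number"}},"required":["motion"]}

```bash
mkdir -p pics
cat > h.py <<'E'
import numpy as np, cv2
from bench import ctrl
def cam(n,save=None):
    p=ctrl.camera_params(n); im,d=ctrl.camera(n)
    if save: cv2.imwrite('pics/'+save,im[:,:,::-1])
    return im,d,p
def ray(p,u,v):
    f=192/np.tan(np.radians(p['vfov'])/2); R=np.array(p['R']);t=np.array(p['t'])
    return -R.T@t, R.T@np.array([(u-p['cx'])/f,(v-p['cy'])/f,1])
def onz(p,u,v,z):
    o,d=ray(p,u,v); return o+d*(z-o[2])/d[2]
def pt(p,u,v,dep):
    o,d=ray(p,u,v); return o+d*dep
def blobs(im,p,d,lo,hi,amin=15):
    hsv=cv2.cvtColor(im,cv2.COLOR_RGB2HSV)
    m=cv2.inRange(hsv,lo,hi)
    n,l,s,c=cv2.connectedComponentsWithStats(m)
    out=[]
    for i in range(1,n):
        if s[i,4]>=amin:
            dd=d[l==i]; dd=dd[dd>0]
            z=np.median(dd) if len(dd) else 0
            out.append((c[i].round(1),s[i,4],s[i,2:4],pt(p,*c[i],z).round(4)))
    return out
E
python3 - <<'E'
from h import *
print(ctrl.observe())
for n in('top','scene'):
    im,d,p=cam(n,n+'1.png'); print(n,p)
    for k,lo,hi in(('orange',(6,150,120),(18,255,255)),('green',(45,100,50),(85,255,255)),('blue',(95,120,50),(130,255,255)),('yellow',(22,130,100),(35,255,255)),('red',(0,150,80),(4,255,255))):
        for b in blobs(im,p,d,lo,hi): print(k,*b)
a=cv2.imread('pics/top1.png');b=cv2.imread('pics/scene1.png')
E
```

```text
{'clock': 0.0, 'joint_pos': array([ 1.16185798e+00,  3.59555359e-01,  1.51148842e+00, -6.97899755e-06,
        1.27252212e+00, -1.15076615e-01]), 'dq': array([ 3.08324867e-05, -6.46717150e-04, -1.64465103e-03, -2.36446031e-04,
       -1.46628430e-04, -2.53715943e-04]), 'joint_torque': array([-2.12803992e-03, -5.27617049e+01, -2.78621024e+01, -5.93522509e-04,
        1.31026958e-02,  1.85300820e-05]), 'position': array([0.17349723, 0.57361278, 0.23040233]), 'tool_rot': array([ 1.46401673e-01,  9.89224735e-01, -9.53814980e-04, -2.52334473e-04]), 'ft_force': array([-0.57440792, -0.01207729, -0.56390085]), 'moment': array([0.05911884, 0.02175287, 0.01325685]), 'finger_force': 0.0, 'width': 0.08528081165381766}
top {'vfov': 45.0300377828161, 'cx': 244.07632370730477, 'cy': 196.86839388185473, 'R': array([[-2.10833754e-02, -9.99777337e-01,  8.75943541e-04],
       [-9.96135036e-01,  2.09318278e-02, -8.53044445e-02],
       [ 8.52671152e-02, -2.67106368e-03, -9.96354548e-01]]), 't': array([-0.25998888,  0.58220429,  0.9639026 ])}
orange [157.4 195.1] 198 [16 16] [ 0.5696 -0.1161  0.1813]
gr
[... 1412 characters left out ...]
158. ] 42 [7 8] [ 0.4743 -0.0934  0.0951]
blue [347.3 207.1] 71 [11  9] [ 0.6284 -0.0728  0.1022]
yellow [303.2 175. ] 58 [10  7] [ 0.5279 -0.1336  0.1021]
red [147.   19.6] 81 [10 10] [-0.1925 -0.4583  0.1533]
red [423.9 157.8] 73 [10  9] [0.5317 0.1355 0.1096]
red [334.6 172.5] 53 [10  6] [ 0.5331 -0.0663  0.1025]
red [147.8 187.5] 92 [10 12] [ 0.5004 -0.4598  0.0972]
red [462.2 185.9] 85 [12 10] [0.6236 0.1692 0.111 ]
red [108.5 192.5] 97 [12 12] [ 0.5001 -0.5394  0.0975]
red [ 88.7 195.3] 103 [12 12] [ 0.5003 -0.5791  0.0973]
red [147.5 202.2] 82 [ 9 12] [ 0.5415 -0.4597  0.0979]
red [127.3 205. ] 81 [10 11] [ 0.5417 -0.4995  0.0978]
red [ 86.4 210.5] 91 [11 12] [ 0.5414 -0.5786  0.0978]
```

Run:
```python
import cv2,numpy as np
a=cv2.imread('pics/top1.png')[130:290,80:280];b=cv2.imread('pics/scene1.png')[110:270,220:420]
cv2.imwrite('pics/c1.png',cv2.resize(np.hstack([a,b]),None,fx=2,fy=2))
from h import *
# ball centre: two-view triangulation; discs on z=0.102
P=[]
for n,u in(('top',(157.4,195.1)),('scene',(323.8,164.3))):
    p=ctrl.camera_params(n); o,d=ray(p,*u); P.append((o,d/np.linalg.norm(d)))
A=sum(np.eye(3)-np.outer(d,d) for o,d in P); r=sum((np.eye(3)-np.outer(d,d))@o for o,d in P)
X=np.linalg.solve(A,r); print('ball',X,[np.linalg.norm(np.cross(X-o,d)) for o,d in P])
for n,us in(('top',((177.5,172.8),(143.1,170.9),(174.3,221.2),(139.9,219.4))),('scene',((313.2,210.1),(347.3,207.1),(303.2,175),(334.6,172.5)))):
    p=ctrl.camera_params(n); q=np.array([onz(p,*u,.102)[:2] for u in us]); c=q.mean(0)
    e=q[0]+q[1]-q[2]-q[3]; print(n,q.round(4).tolist(),c,'yaw',np.arctan2(e[1],e[0]),'ball z.17',onz(p,*((157.4,195.1) if n=='top' else (323.8,164.3)),.17))
```

```text
ball [ 0.57088608 -0.11342479  0.17061343] [np.float64(0.0007552954096952573), np.float64(0.0007552954096953061)]
top [[0.6205, -0.1414], [0.6257, -0.0735], [0.5251, -0.1343], [0.53, -0.0669]] [ 0.57532469 -0.10403036] yaw -0.07110412428388384 ball z.17 [ 0.57074142 -0.11405503  0.17      ]
scene [[0.6235, -0.1403], [0.6281, -0.0727], [0.5279, -0.1336], [0.5328, -0.066]] [ 0.5780701  -0.10314509] yaw -0.06970392790317143 ball z.17 [ 0.57033536 -0.11235494  0.17      ]
```

View pics/c1.png

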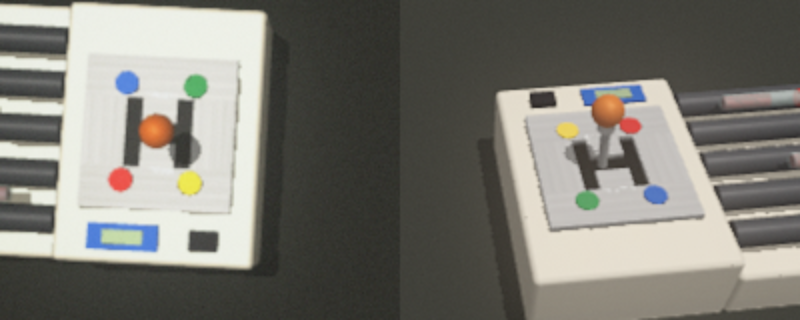

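The top crop shows the orange ball near full-image (157,195). The green disc is at (177,173), in the +x, -y slot, and the lever is in neutral. The views agree: ball at (0.571, -0.113, 0.170), gate centre at (0.577, -0.104), yaw -0.07.

Emit:
arm_command(motion=[[0,0,0,0,0,-0.223,1],[0,0,0,0,0,-0.223,1],[-0.165,-0.243,0,0,0,0,1],[-0.165,-0.243,0,0,0,0,1],[-0.165,-0.243,0,0,0,0,1],[-0.165,-0.243,0,0,0,0,1],[-0.165,-0.243,0,0,0,0,1],[-0.165,-0.243,0,0,0,0,1],[-0.165,-0.243,0,0,0,0,1],[-0.165,-0.243,0,0,0,0,1],[-0.165,-0.243,0,0,0,0,1],[-0.165,-0.243,0,0,0,0,1]])

```text
clock: 1.3
position: [0.3952, 0.1914, 0.2312]
tool_rot: [0.035, 0.999, -0.0, -0.0]
ft_force: [1.0, 0.0, -1.3]
width: 0.0853
finger_force: 0.0
```

Emit:
arm_command(motion=[[-0.165,-0.243,0,0,0,0,1],[-0.165,-0.243,0,0,0,0,1],[-0.165,-0.243,0,0,0,0,1],[-0.165,-0.243,0,0,0,0,1],[-0.165,-0.243,0,0,0,0,1],[-0.165,-0.243,0,0,0,0,1],[0,0,0,0,0,0,1],[0,0,0,0,0,0,1]])

```text
clock: 2.1
position: [0.5272, -0.0361, 0.2307]
tool_rot: [0.037, 0.999, 0.0, -0.001]
ft_force: [-0.5, -0.7, -1.2]
width: 0.0857
finger_force: 0.0
```

Emit:
arm_command(motion=[[-0.164,-0.245,0,0,0,0,1],[-0.164,-0.245,0,0,0,0,1],[0,0,0,0,0,0,1],[0,0,0,0,0,0,1]])

```text
clock: 2.5
position: [0.5707, -0.1113, 0.2309]
tool_rot: [0.035, 0.999, 0.0, -0.001]
ft_force: [-0.9, 0.2, -0.2]
width: 0.0852
finger_force: 0.0
```

Run:
```python
from h import *
print(ctrl.observe()['position'])
im,d,p=cam('wrist','w1.png')
for k,lo,hi in(('orange',(5,150,100),(18,255,255)),('green',(45,100,50),(85,255,255)),('blue',(95,120,50),(130,255,255)),('yellow',(22,130,100),(35,255,255)),('red',(0,150,80),(4,255,255))):
    for b in blobs(im,p,d,lo,hi,150): print(k,*b,'z.17',onz(p,*b[0],.17).round(4),'z.102',onz(p,*b[0],.102).round(4))
```

```text
[ 0.57066493 -0.1113197   0.23085248]
orange [253.4 211.8] 1764 [47 48] [ 0.5673 -0.1129  0.181 ] z.17 [ 0.5719 -0.1134  0.17  ] z.102 [ 0.6004 -0.1164  0.102 ]
green [228.6 236. ] 420 [25 23] [ 0.6217 -0.1398  0.102 ] z.17 [ 0.5879 -0.131   0.17  ] z.102 [ 0.6217 -0.1398  0.102 ]
blue [309.   48.6] 1988 [93 36] [ 0.4744 -0.0651  0.0953] z.17 [ 0.4776 -0.0757  0.17  ] z.102 [ 0.4746 -0.0661  0.102 ]
blue [306.5 235.8] 441 [25 23] [ 0.6264 -0.0719  0.1022] z.17 [ 0.5914 -0.08    0.17  ] z.102 [ 0.6265 -0.0719  0.102 ]
yellow [225.5 125.7] 665 [30 30] [ 0.526  -0.1326  0.1022] z.17 [ 0.5161 -0.1256  0.17  ] z.102 [ 0.526  -0.1327  0.102 ]
red [312.  125.7] 605 [29 28] [ 0.5309 -0.0651  0.102 ] z.17 [ 0.5198 -0.0749  0.17  ] z.102 [ 0.5309 -0.0651  0.102 ]
```

View pics/w1.png

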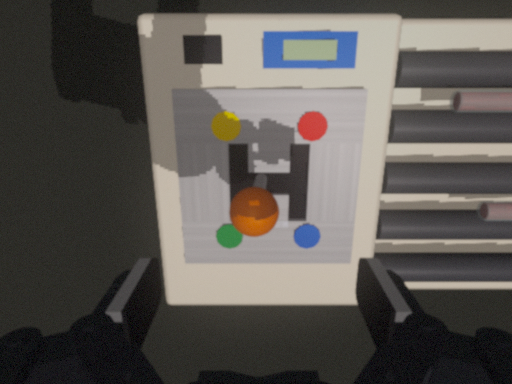

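The wrist view shows the ball at (253,212) between the open fingers and the green disc at (229,236). This agrees with the earlier fix. I'll descend and grip.

Emit:
arm_command(motion=[[-0.005,-0.012,0.133,0,0,0,1],[0,0,0.133,0,0,0,1],[0,0,0.133,0,0,0,1],[0,0,0.133,0,0,0,1],[0,0,0,0,0,0,1],[0,0,0,0,0,0,-1],[0,0,0,0,0,0,-1],[0,0,0,0,0,0,-1],[0,0,0,0,0,0,-1],[0,0,0,0,0,0,-1],[0,0,0,0,0,0,-1],[0,0,0,0,0,0,-1]], grip_force=25)

```text
clock: 3.75
position: [0.5728, -0.1145, 0.1526]
tool_rot: [0.036, 0.999, -0.0, 0.001]
ft_force: [0.0, 0.6, 6.3]
width: 0.0309
finger_force: 24.6
```

Emit:
arm_command(motion=[[-0.003,-0.05,0.006,0,0,0,-1],[-0.003,-0.05,0.007,0,0,0,-1],[-0.003,-0.05,0.009,0,0,0,-1],[-0.003,-0.05,0.01,0,0,0,-1],[0,0,0,0,0,0,-1],[0,0,0,0,0,0,-1]])

```text
clock: 4.35
position: [0.5714, -0.1449, 0.1465]
tool_rot: [0.036, 0.999, -0.0, -0.0]
ft_force: [-0.5, 0.0, 1.6]
width: 0.0306
finger_force: 25.3
```

Run:
```python
from h import *
s=ctrl.observe();print(s['position'],s['ft_force'],s['width'])
q=np.array(s['position'][:2])-[.5765,-.103]; print('machine xy', q@[.9975,-.07], q@[.07,.9975])
for n in('scene','top'):
    im,d,p=cam(n)
    for b in blobs(im,p,d,(5,150,100),(18,255,255),8): print(n,*b,onz(p,*b[0],.165))
```

```text
[ 0.57139445 -0.1449039   0.14652389] [-0.49822585  0.0295972   1.62783456] 0.03059167765970287
machine xy -0.002159516688522239 -0.04215653086055302
scene [20.5 19. ] 8 [8 1] [-2.4464 -1.7488 -0.6635] [-0.2474887  -0.85402825  0.165     ]
scene [25.2 24. ] 12 [5 7] [-2.4546 -1.733  -0.711 ] [-0.20573008 -0.83040189  0.165     ]
scene [152.   34.8] 219 [16 27] [-0.1812 -0.4519  0.1084] [-0.05388967 -0.43936721  0.165     ]
scene [102.7  39. ] 194 [18 22] [-0.1812 -0.6101  0.1088] [-0.05456652 -0.58129065  0.165     ]
scene [307.9 168.2] 176 [14 15] [ 0.5784 -0.1464  0.1736] [ 0.5702683 -0.1430559  0.165    ]
```

Emit:
arm_command(motion=[[-0.055,0,0.002,0,0,0,-1],[-0.055,0,0.005,0,0,0,-1],[-0.055,0,0.007,0,0,0,-1],[-0.055,0,0.01,0,0,0,-1],[-0.055,0,0.012,0,0,0,-1],[-0.055,0,0.014,0,0,0,-1],[0,0,0,0,0,0,-1],[0,0,0,0,0,0,-1]])

```text
clock: 5.25
position: [0.6217, -0.1479, 0.1392]
tool_rot: [0.035, 0.999, -0.0, 0.0]
ft_force: [-1.1, -2.9, 4.6]
width: 0.0304
finger_force: 25.8
```

Run:
```python
from h import *
s=ctrl.observe();print(s['position'],s['ft_force'],s['width'])
q=np.array(s['position'][:2])-[.5765,-.103]; print('machine xy', q@[.9975,-.07], q@[.07,.9975])
im,d,p=cam('scene')
for b in blobs(im,p,d,(5,150,100),(18,255,255),50): print(*b,onz(p,*b[0],.158))
```

```text
[ 0.62167002 -0.14791412  0.13922591] [-1.07488787 -2.92968145  4.58774584] 0.030445590764109888
machine xy 0.048201081483356875 -0.04163992938677165
[152.1  35.5] 233 [16 27] [-0.1796 -0.4519  0.1068] [-0.06493749 -0.44058849  0.158     ]
[102.8  39.6] 222 [18 23] [-0.1807 -0.6103  0.1072] [-0.06634173 -0.5842349   0.158     ]
[313.5 189.2] 171 [13 17] [ 0.6268 -0.1493  0.1681] [ 0.61823752 -0.14545003  0.158     ]
```

It's fully in. I'll open, retreat straight up and check.

Emit:
arm_command(motion=[[0,0,0,0,0,0,1],[0,0,0,0,0,0,1],[0,0,0,0,0,0,1],[0,0,0,0,0,0,1],[0,0,0,0,0,0,1],[0,0,-0.15,0,0,0,1],[0,0,-0.2,0,0,0,1],[0,0,-0.2,0,0,0,1],[0,0,-0.2,0,0,0,1],[0,0,-0.1,0,0,0,1],[0,0,0,0,0,0,1],[0,0,0,0,0,0,1]])

```text
clock: 6.5
position: [0.6208, -0.1476, 0.2663]
tool_rot: [0.035, 0.999, 0.0, -0.0]
ft_force: [0.0, -0.0, -0.1]
width: 0.0857
finger_force: 0.0
```

Run:
```python
from h import *
s=ctrl.observe();print(s['position'],s['ft_force'],s['width'])
for n in('scene','wrist'):
    im,d,p=cam(n,n+'2.png')
    for b in blobs(im,p,d,(5,150,100),(18,255,255),50): print(n,*b,onz(p,*b[0],.158))
im,d,p=cam('top')
for b in blobs(im,p,d,(0,150,80),(4,255,255)): print('red',*b)
```

```text
[ 0.62080211 -0.1475929   0.26629491] [ 0.00386718 -0.0452593  -0.09066263] 0.0856954072341084
scene [151.9  34.4] 203 [16 26] [-0.181  -0.4516  0.11  ] [-0.07239012 -0.44121395  0.158     ]
scene [102.5  38.5] 182 [17 21] [-0.1815 -0.6105  0.1102] [-0.07375964 -0.58578003  0.158     ]
scene [313.  188.2] 167 [17 14] [ 0.6252 -0.15    0.1691] [ 0.61568685 -0.14563766  0.158     ]
wrist [256.7 184.8] 1185 [39 40] [ 0.6149 -0.1471  0.1704] [ 0.6190193  -0.14740847  0.158     ]
red [ 21.1 178.2] 37 [ 7 10] [0.6149 0.1629 0.1112]
red [340.4 212.6] 65 [10  8] [ 0.5352 -0.4605  0.1012]
red [360.7 212.3] 67 [10  9] [ 0.5349 -0.5004  0.1014]
red [400.9 211.5] 73 [11  8] [ 0.5347 -0.5797  0.1007]
red [139.9 219.3] 90 [11 11] [ 0.5301 -0.0669  0.102 ]
red [ 34.6 224.1] 100 [11 11] [0.5247 0.1349 0.1113]
red [341.2 232.8] 63 [9 9] [ 0.4955 -0.4604  0.1016]
red [381.8 232.1] 70 [10  9] [ 0.4952 -0.5402  0.1007]
red [401.9 231.7] 73 [11  9] [ 0.4952 -0.5794  0.1014]
```

View pics/wrist2.png

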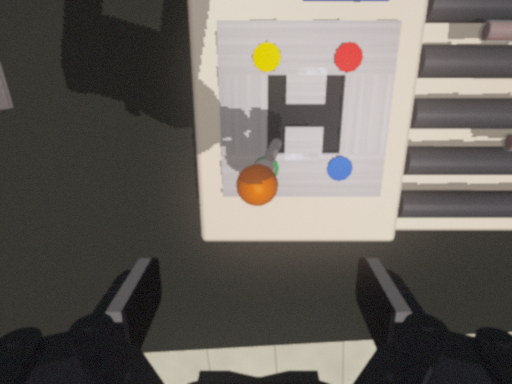

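The wrist view shows the ball at (257,185) over the green disc at (266,167). It lies about 8 mm from the disc centre, the rack has not moved and the gripper is clear.

```bash
python3 -c "
from bench import ctrl; print(ctrl.job_done())"
```

```text
the job is handed in; nothing more can be done
None
```

The lever is fully in the green-marked slot and released, with the ball about 8 mm from the disc centre. The rack has not moved, and I handed the job in with about 6.7 s on the robot's clock; no verdict was returned.

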